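# Lock the stop carriage and hold the hidden bolt head against the nut runner

## Robot

A 6-joint arm with a two-finger parallel gripper is mounted at the origin on the work surface. World frame = base frame: x ahead of the robot, y to its left, z up, the work surface at z = 0. Lengths are in m, angles in rad, forces in N, time in s.
With the tool pointing down it reaches from about 0.3 to 0.775 m from the base axis. Payload 14.6 kg.
Tool frame: the origin (TCP) lies at the very end of the fingers, on their centre line; the grasp point (between the pads) lies 19 mm behind it; y points along the fingers, z is the direction in which the jaws open and shut, and the axes are right-handed (so a half turn about y gives the same grasp; the last joint's range is limited). The gripper opens to 94 mm and grips with 3 to 60 N. Pads are 16 mm wide; open, the fingers measure 119 mm over their backs; the gripper's body (75 mm by 177 mm) begins 78 mm behind the grasp point.
Start: joints at [1.108, 0.3, 1.521, -0, 1.321, -0.067], TCP at [0.212, 0.507, 0.205] pointing down, gripper open.
Joint ranges: [-3.03, 3.03], [-0.79, 2.21], [0.23, 2.52], [-1.04, 4.18], [0, 3.07], [-2.55, 2.55]. Speed limits (rad/s): [2.22, 2.22, 2.57, 3.14, 3.14, 3.14].

## Interface

Orientations are given as [roll, pitch, yaw] about the fixed x, y, z axes, in that order (R = Rz(yaw) Ry(pitch) Rx(roll)).
In Python, from station import get_obs, camera, job gives the robot as it stands.
- The arm moves only by the tool step_arm, never from a script. Its argument "targets" is a list of rows, each a list of 6 numbers: the shift along the tool's x, y, z in mm, then the turn, a rotation vector about the tool's x, y, z in degrees. In form: [[dx, dy, dz, rx, ry, rz], ...]. A call has 1 to 12 rows; each row shifts and turns the commanded pose from where the row before left it, along the tool's axes as they then stand; what a row does not reach is not made up. A row lasts 1/8 s, in which the tool goes at most 62.5 mm and 10.7 degrees, less where a joint would pass 70% of its speed; a pose out of reach is approached as far as the arm can. A call is refused whole if a number of a shift passes 62.5 or a number of a turn 10.7, either way. A call with a gripper value outside its range is refused whole. "gripper" is the opening, from -1 (shut) to 1 (fully open), set as the call begins (left out, the last holds). The fingers move at their own pace and stop on an object; "squeeze" is the grip in N (left out, the last holds). Time passes only in rows, so rows that do not move let the fingers close. It gives the time, the measured TCP pose, the force and the opening at its end, in the units of the state.
- get_obs(): the state, without advancing time (a new reading comes with each control period).
- camera(name): name is "scene" or "side" or "wrist"; returns a dict with "pixels" (400x640x3 uint8, red, green, blue), "intrinsics" (3x3 intrinsics, pixels), "R" (3x3) and "t" (3): a world point X has camera coordinates R X + t; the wrist camera has in their place "tool_from_camera" (4x4, takes a point from camera to tool coordinates, whose origin is the TCP and whose axes are the tool frame's). Camera axes: x right, y down, z forward; pixel columns grow to the right and rows downward; lengths in m; the calibration is good to about 2 mm. A picture is of the moment at which its call begins: read the wrist's pose just before it. There is no depth.
- job.hand_in(): hands the job in, once; it reports no verdict.
The state is a dict: "time_s": time; "qpos": joint angles; "joint_vel": joint speeds; "tau": joint torques, N m; "ee_pos": TCP position; "eef_rot": TCP orientation; "force": force on the tool from outside, world axes, zero at the start; "moment": the same for the moment, N m; "grip_width": finger opening in m.
Only numpy, scipy, OpenCV 4.12 (cv2) and the standard library are available. Lean on these libraries where they do the work, as an engineer would, in place of code of your own. Each camera call takes 0.05 s, during which the arm holds its last target.

## Task

On the punching bench, the slow nut runner at the front of the stop bracket is dragging the bolt round together with its nut. Turn the clamp knob on the carriage clockwise until it is fully home, so that the carriage is locked where it stands, then reach down into the narrow gap behind the bracket, grip the bolt head firmly by its flats and stop it turning. Do not shift the carriage or the loose things around it, and finish while still holding the bolt head still.

Things in the scene. Friction and masses are not known exactly. Their poses are not given: they have to be found in the camera images.
- bolt_head: Steel hex bolt head behind the dark bracket, 24 mm across flats, 14 mm thick. Origin: its centre, 104 mm above the table. x axis: level bolt axis, from bracket to rear (away from the robot, up to 0.3 rad off in yaw). y axis: normal of one pair of flats; the others lie 60 degrees on either way, so one pair is always within 30 degrees of facing sideways. 62 mm free below.
- bracket_top (a point): Middle of the bracket's top edge. Upright dark steel plate, 8 mm thick, 80 mm wide, facing the robot; the bolt passes through it 26 mm below this point. Its rear face is 21 mm before the bolt head's centre. The gap behind it is 44 mm wide, open above and at both ends.
- lip_top (a point): Middle of the top edge of the low rear lip that closes the gap behind the bolt head: dark steel, 6 mm thick, 80 mm wide. Its front face is 23 mm behind the head's centre, its top 8 mm below it.
- runner (a point): Front end of the nut runner, a grey cylinder 42 mm in diameter on the bolt's axis in front of the bracket; this point is 125 mm before the bolt head's centre.
- bolt_shaft (a joint): Angle of the bolt, rad: 0 when the y axis of bolt_head is level, growing clockwise seen from the robot's side. The runner turns it steadily at about 0.025 rad/s with about 0.08 N m and stalls harmlessly when the head is held. Turned by hand it is sluggish (about 3 N m per rad/s), so take the flats at the angle at which they stand.
- knob_grip (a point): Grip point of the clamp knob, on its vertical axis, 89 mm above the table, 7 mm under its top. A black disc 48 mm across with an upright bar on it, 46 mm long, 14 mm thick, whose top 30 mm can be gripped. x axis along the bar, z up. It stands on the carriage 145 mm to the left (robot's view) of the bolt and 35 mm nearer the robot than the bolt head.
- knob (a joint): Turn of the clamp knob, rad: grows clockwise seen from above, from 0 (loose) to 1.4 (stop, carriage locked). It starts between 0 and 0.3, takes about 0.1 to 0.2 N m and stays where it is left.
- carriage (a joint): Position of the carriage along its rails, m, growing to the left along the bed. Until the knob is home it is held by only about 4 N of friction.
- spare_bolt: Loose spare hex bolt standing on its head on the bed, like the fitted one (24 mm across flats, 64 mm high); leave alone. Origin: centre of its underside.
- spare_collar: Loose steel collar 32 mm across, 14 mm high on the rear strip of the bed; leave alone. Origin: centre of its underside.
- steel_block: Loose dark steel block 30 x 50 x 20 mm on the bed; leave alone. Origin: centre of its underside.
- wrench: Loose open wrench lying on the table; leave alone. Origin: centre of its underside.
- ink_can: Ink can 84 mm across, 100 mm high on the table; leave alone. Origin: centre of its underside.
- tape_roll: Roll of tape, 100 mm across, 25 mm high, on the table; leave alone. Origin: centre of its underside.
- tin_cup: Aluminium cup 72 mm across, 80 mm high, on the table; leave alone. Origin: centre of its underside.

How it is judged:
On the way, in this order (a step that is already met when the one before it is completed fails the run):
1. the clamp knob is turned home while the bolt is not yet touched (value of joint knob above 1.25 rad and contact force between the fingers and bolt_head below 0.5 N), for 0.2 s.
2. the bolt head is gripped and no longer turns (contact force between the fingers and bolt_head above 6 N and distance between the grasp point and bolt_head below 0.022 m and velocity of joint bolt_shaft between -0.008 and 0.008 rad/s), for 0.4 s.
At the end, for the whole second after the job is handed in: The clamp knob is within 0.15 rad of its stop (above 1.25 rad); the bolt head is between the fingers (grasp point within 22 mm of its centre), gripped with more than 6 N in all, and turns slower than 0.008 rad/s (all of step 2 and value of joint knob above 1.25 rad); the arm keeps its last pose, push and grip.
It fails at once if the carriage is shifted by more than 20 mm (distance of bolt_head from where it was at the start of the episode above 0.02 m).
It fails at once if a loose thing is shifted by more than 30 mm (distance of any of spare_bolt, spare_collar, steel_block, wrench, ink_can, tape_roll, tin_cup from where it was at the start of the episode above 0.03 m).
It also fails if it takes over 45 s, if anything falls off the work surface, if the arm or the gripper's body presses on something with over 40 N, if the wrist force passes 120 N, or if a joint passes its speed limit or range.

## Working session

There is one attempt and no reset: what is moved stays moved. The work goes in short steps, Python scripts to look and compute and a tool call to move; the robot and the scene stay as the last step left them, time stands still between calls to the robot, and variables do not carry over. Pictures are saved under pics/ and viewed, and the job is handed in when it is done.

Besides the shell and the picture viewer there is one more tool, called after "Call:" as name(argument=value, ...) on one line, values as JSON. step_arm: Moves the arm, as the interface text tells. Its arguments: {"type":"object","properties":{"targets":{"type":"array","items":{"type":"array","items":{"type":"number"}}},"gripper":{"type":"number"},"squeeze":{"type":"number"}},"required":["targets"]}

```bash
ls; mkdir -p pics
python3 - <<'E'
from station import get_obs,camera
import cv2,numpy as np
o=get_obs();print(o)
for n in ["scene","side","wrist"]:
    c=camera(n);cv2.imwrite(f"pics/{n}0.png",c["pixels"][:,:,::-1])
    print(n,{k:np.round(v,4).tolist() for k,v in c.items() if k!="pixels"})
E
```

```text
pics
{'time_s': 0.0, 'qpos': array([ 1.10839753e+00,  3.00494653e-01,  1.52157608e+00, -3.59468534e-05,
        1.32071289e+00, -6.65889042e-02]), 'joint_vel': array([-1.93706856e-05,  4.54213625e-04,  5.70276508e-04,  3.99960615e-04,
        3.92201438e-05, -1.01638693e-03]), 'tau': array([-3.58776102e-03, -5.31799579e+01, -3.52743924e+01,  7.07046990e-02,
        2.43104144e-02, -7.24425627e-05]), 'ee_pos': array([0.21194264, 0.50723591, 0.20487553]), 'eef_rot': array([-1.57198698e+00,  4.45061235e-05, -3.95801002e-01]), 'force': array([-1.09286596, -1.13816576,  0.00434302]), 'moment': array([-0.02076139,  0.00744142,  0.0515189 ]), 'grip_width': 0.0939845790842104}
scene {'intrinsics': [[375.8208, 0.0, 323.5901], [0.0, 375.8208, 202.2322], [0.0, 0.0, 1.0]], 'R': [[0.6287, 0.7776, -0.0124], [0.5738, -0.4746, -0.6674], [-0.5248, 0.4125, -0.7446]], 't': [-0.2964, -0.2444, 1.5352]}
side {'intrinsics': [[456.7045, 0.0, 325.0809], [0.0, 456.7045, 200.4427], [0.0, 0.0, 1.0]], 'R': [[0.9944, -0.1057, -0.0096], [-0.0666, -0.5514, -0.8316], [0.0826, 0.8275, -0.5553]], 't': [-0.5442, 0.1194, 1.399]}
wrist {'intrinsics': [[304.6637, 0.0, 316.5865], [0.0, 304.6637, 201.7039], [0.0, 0.0, 1.0]], 'tool_from_camera': [[0.0008, 0.9595, 0.2816, -0.0817], [-0.0004, -0.2816, 0.9595, -0.1802], [1.0, -0.0009, 0.0002, -0.0011], [0.0, 0.0, 0.0, 1.0]]}
```

View pics/scene0.png

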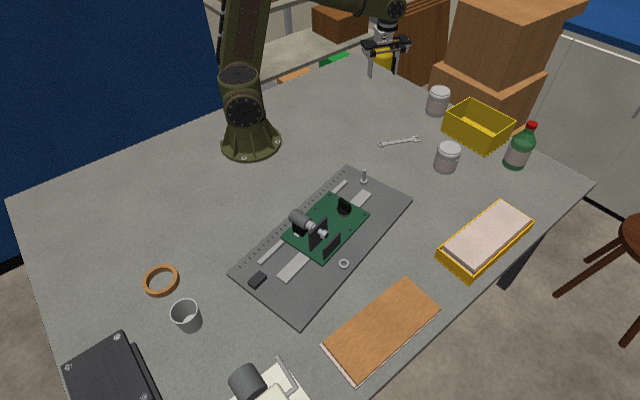

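View pics/side0.png

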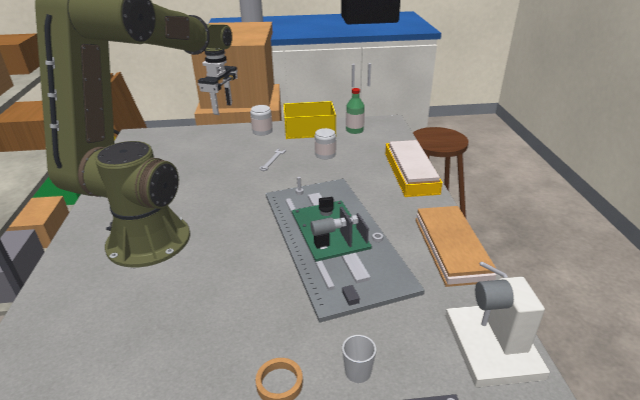

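View pics/wrist0.png

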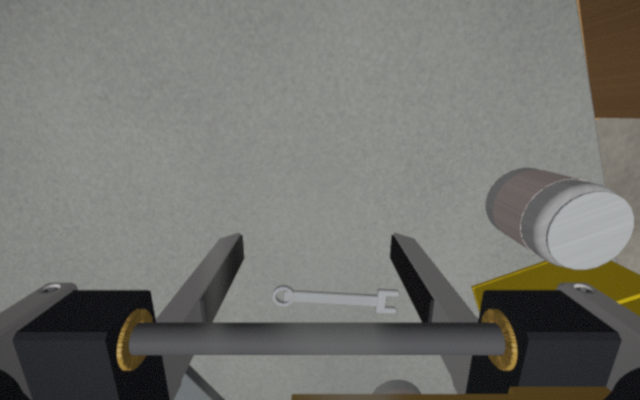

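Run:
```python
import cv2
a=cv2.imread("pics/scene0.png")[150:310,220:420];cv2.imwrite("pics/sc.png",cv2.resize(a,None,fx=4,fy=3.75,interpolation=cv2.INTER_CUBIC) if 0 else cv2.resize(a[20:130,50:180],None,fx=5,fy=5,interpolation=cv2.INTER_CUBIC))
a=cv2.imread("pics/side0.png")[170:270,260:400];cv2.imwrite("pics/sd.png",cv2.resize(a,None,fx=5,fy=5,interpolation=cv2.INTER_CUBIC))
```

```text
(no output)
```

View pics/sc.png

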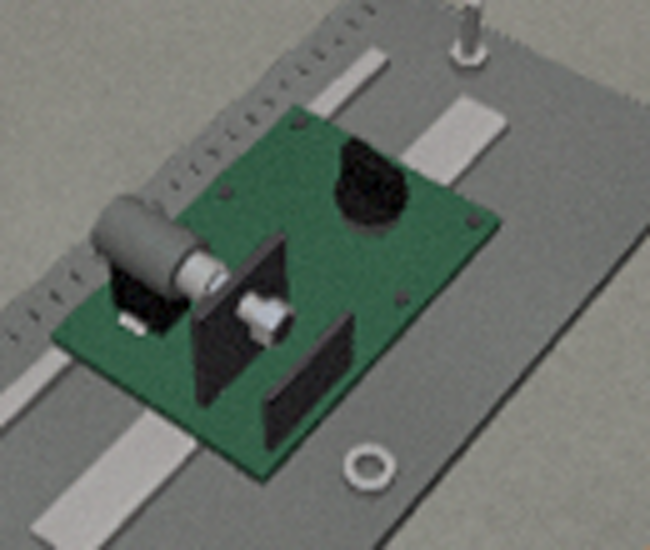

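View pics/sd.png

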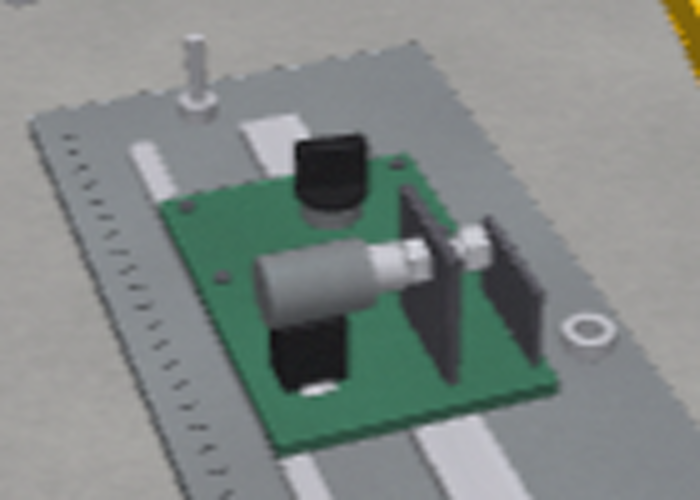

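```bash
cat > h.py <<'E'
from station import get_obs,camera
import cv2,numpy as np
from scipy.spatial.transform import Rotation as Ro
def ray(c,p,o=None):
    K=c["intrinsics"];d=np.linalg.inv(K)@[p[0],p[1],1]
    if "R" in c: return -c["R"].T@c["t"],c["R"].T@d
    T=c["tool_from_camera"];R=Ro.from_euler("xyz",o["eef_rot"]).as_matrix()
    return o["ee_pos"]+R@T[:3,3],R@T[:3,:3]@d
def atz(c,p,z,o=None):
    a,d=ray(c,p,o);return a+d*(z-a[2])/d[2]
def tri(rs):
    A=0;b=0
    for a,d in rs:
        d=d/np.linalg.norm(d);P=np.eye(3)-np.outer(d,d);A=A+P;b=b+P@a
    return np.linalg.solve(A,b)
def proj(c,X,o=None):
    X=np.asarray(X)
    if "R" in c: x=c["R"]@X+c["t"]
    else:
        T=c["tool_from_camera"];R=Ro.from_euler("xyz",o["eef_rot"]).as_matrix()
        x=T[:3,:3].T@(R.T@(X-o["ee_pos"])-T[:3,3])
    u=c["intrinsics"]@x;return u[:2]/u[2]
E
python3 - <<'E'
from h import *
s=camera("scene");d=camera("side")
S=lambda x,y:(270+x/5,170+y/5)
D=lambda x,y:(260+x/5,170+y/5)
np.set_printoptions(precision=4,suppress=True)
print("head tri",tri([ray(s,S(272,322)),ray(d,D(476,247))]),atz(s,S(272,322),.104),atz(d,D(476,247),.104))
print("knob top",[atz(s,S(345,140),.096),atz(s,S(402,178),.096)],[atz(d,D(297,143),.096),atz(d,D(367,137),.096)])
print("br top", atz(s,S(193,318),.13),atz(s,S(284,236),.13),atz(d,D(403,190),.13),atz(d,D(460,265),.13))
print("lip top", atz(s,S(265,402),.096),atz(s,S(350,316),.096),atz(d,D(488,218),.096),atz(d,D(543,297),.096))
print("runner", atz(s,S(115,230),.104),atz(d,D(270,290),.104))
E
```

```text
head tri [ 0.6205 -0.1159  0.108 ] [ 0.6162 -0.1124  0.104 ] [ 0.6224 -0.1132  0.104 ]
knob top [array([0.529, 0.018, 0.096]), array([0.5761, 0.0244, 0.096 ])] [array([0.5325, 0.0177, 0.096 ]), array([0.5761, 0.0192, 0.096 ])]
br top [ 0.6011 -0.157   0.13  ] [ 0.5874 -0.0796  0.13  ] [ 0.5836 -0.089   0.13  ] [ 0.6047 -0.1637  0.13  ]
lip top [ 0.6527 -0.1471  0.096 ] [ 0.6371 -0.0706  0.096 ] [ 0.636  -0.0748  0.096 ] [ 0.6539 -0.1535  0.096 ]
runner [ 0.502  -0.1419  0.104 ] [ 0.5025 -0.1397  0.104 ]
```

```bash
cat >> h.py <<'E'
def plan(pos,R,n,pad=True):
    """rows from measured pose to pos/R"""
    o=get_obs();p0=o["ee_pos"];R0=Ro.from_euler("xyz",o["eef_rot"])
    w=(R0.inv()*R).as_rotvec()/n;dp=(np.array(pos)-p0)/n
    print("from",np.round(p0,4),np.round(o["eef_rot"],3))
    Rc=R0;st=Ro.from_rotvec(w);rows=[]
    for i in range(n):
        rows.append([float(round(v,1)) for v in np.r_[Rc.inv().apply(dp)*1000,np.degrees(w)]]);Rc=Rc*st
    print(rows)
def RR(yaw,tilt=0):
    """tool down with yaw; tilt = rotation about tool x after"""
    return Ro.from_euler("xyz",[-np.pi/2,0,yaw])*Ro.from_euler("x",tilt)
E
python3 - <<'E'
from h import *
s=camera("scene");d=camera("side")
print("spare",atz(s,(270+468/5,170+55/5),.02),atz(d,(260+197/5,170+108/5),.02))
print("collar",atz(s,(270+370/5,170+470/5),.02))
plan([.553,.02,.24],RR(.07),12)
E
```

```text
spare [0.47025188 0.18620879 0.02      ] [0.47772405 0.18419686 0.02      ]
collar [ 0.6889826  -0.09739917  0.02      ]
from [0.212  0.5074 0.2053] [-1.571 -0.    -0.396]
[[41.9, -2.9, -26.5, 0.0, -2.2, -0.0], [40.8, -2.9, -28.1, 0.0, -2.2, -0.0], [39.7, -2.9, -29.7, 0.0, -2.2, -0.0], [38.5, -2.9, -31.2, 0.0, -2.2, -0.0], [37.3, -2.9, -32.7, 0.0, -2.2, -0.0], [36.0, -2.9, -34.1, 0.0, -2.2, -0.0], [34.6, -2.9, -35.5, 0.0, -2.2, -0.0], [33.2, -2.9, -36.8, 0.0, -2.2, -0.0], [31.8, -2.9, -38.1, 0.0, -2.2, -0.0], [30.3, -2.9, -39.3, 0.0, -2.2, -0.0], [28.7, -2.9, -40.4, 0.0, -2.2, -0.0], [27.1, -2.9, -41.5, 0.0, -2.2, -0.0]]
```

Call:
step_arm(targets=[[42,-3,-26.5,0,-2.2,0],[41,-3,-28,0,-2.2,0],[39.5,-3,-29.5,0,-2.2,0],[38.5,-3,-31,0,-2.2,0],[37.5,-3,-32.5,0,-2.2,0],[36,-3,-34,0,-2.2,0],[34.5,-3,-35.5,0,-2.2,0],[33,-3,-37,0,-2.2,0],[32,-3,-38,0,-2.2,0],[30,-3,-39,0,-2.2,0],[28.5,-3,-40.5,0,-2.2,0],[27,-3,-41.5,0,-2.2,0]], gripper=0.1)

```text
time_s: 1.85
ee_pos: [0.5525, 0.0184, 0.2416]
eef_rot: [-1.571, -0.0, 0.066]
force: [0.3, -0.0, -0.6]
grip_width: 0.0518
```

Call:
step_arm(targets=[[0,0,0,0,0,0],[0,0,0,0,0,0]])

```text
time_s: 2.1
ee_pos: [0.5514, 0.0203, 0.2412]
eef_rot: [-1.571, 0.001, 0.064]
force: [0.3, -0.5, -1.1]
grip_width: 0.0516
```

Run:
```python
from h import *
o=get_obs();print(o["time_s"],o["ee_pos"],o["eef_rot"],o["grip_width"],o["qpos"])
c=camera("wrist");cv2.imwrite("pics/w1.png",c["pixels"][:,:,::-1])
for X in([.553,.02,.096],[.619,-.113,.104]):print(proj(c,X,o))
```

```text
2.1 [0.55138171 0.02031288 0.24122104] [-1.57057755e+00  5.06715896e-04  6.44887417e-02] 0.05157069273430153 [-2.96427982e-02  2.79065494e-01  1.46429679e+00  1.72734726e-04
  1.39875540e+00 -1.66495743e+00]
[317.26249837 191.5591639 ]
[196.06395255 242.56966729]
```

View pics/w1.png

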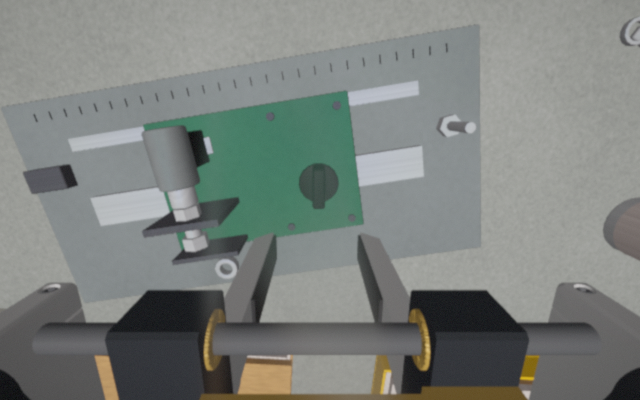

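Run:
```python
import cv2
a=cv2.imread("pics/w1.png")[150:270,140:360]
a=cv2.convertScaleAbs(a[:, :],alpha=1.8,beta=20)
cv2.imwrite("pics/w1k.png",cv2.resize(a[0:75,145:215],None,fx=8,fy=8,interpolation=cv2.INTER_CUBIC))
cv2.imwrite("pics/w1b.png",cv2.resize(a[40:115,0:110],None,fx=7,fy=7,interpolation=cv2.INTER_CUBIC))
```

```text
(no output)
```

View pics/w1k.png

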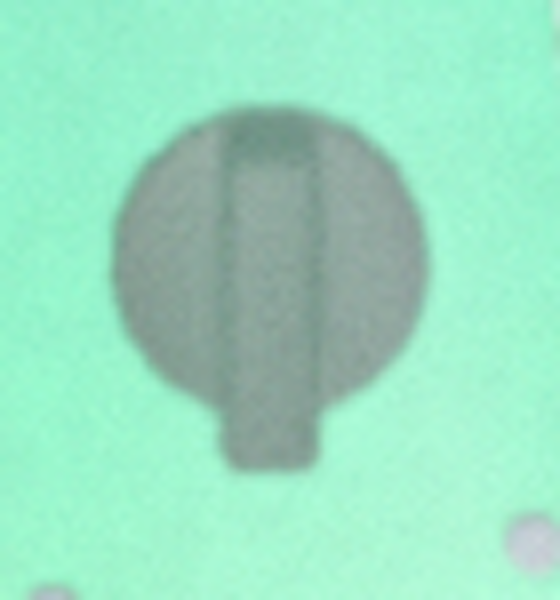

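View pics/w1b.png

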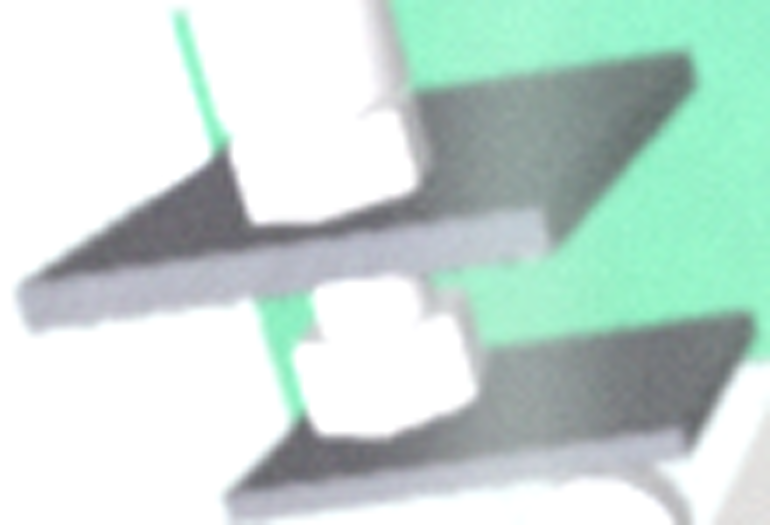

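Run:
```python
from h import *
o=get_obs();c=camera("wrist");np.set_printoptions(precision=4,suppress=True)
print(atz(c,(318.8,189.4),.096,o))
e=lambda x,y:(140+x/7,190+y/7)
for z,p,q in((.13,e(18,285),e(545,210)),(.13,e(30,330),e(550,250)),(.096,e(225,500),e(685,430))):
    a,b=atz(c,p,z,o),atz(c,q,z,o);print(a,b,(a+b)/2,np.arctan2(-(b-a)[0],(b-a)[1]),np.linalg.norm(b-a))
k=atz(c,(318.8,189.4),.096,o)
plan([k[0],k[1],.074],RR(.064),6)
```

```text
[0.5505 0.0219 0.096 ]
[ 0.5972 -0.1564  0.13  ] [ 0.5805 -0.079   0.13  ] [ 0.5888 -0.1177  0.13  ] 0.21221657169469124 0.0791539169896571
[ 0.6042 -0.1553  0.13  ] [ 0.5867 -0.0785  0.13  ] [ 0.5955 -0.1169  0.13  ] 0.22470926238497074 0.07884071674510558
[ 0.6491 -0.1452  0.096 ] [ 0.6311 -0.0676  0.096 ] [ 0.6401 -0.1064  0.096 ] 0.22744816875806778 0.07963232126324031
from [0.5513 0.0209 0.2415] [-1.571 -0.     0.066]
[[-0.1, 27.9, 0.2, -0.0, 0.0, 0.0], [-0.1, 27.9, 0.2, -0.0, 0.0, 0.0], [-0.1, 27.9, 0.2, -0.0, 0.0, 0.0], [-0.1, 27.9, 0.2, -0.0, 0.0, 0.0], [-0.1, 27.9, 0.2, -0.0, 0.0, 0.0], [-0.1, 27.9, 0.2, -0.0, 0.0, 0.0]]
```

Call:
step_arm(targets=[[0,30,0,0,0,0],[0,30,0,0,0,0],[0,30,1,0,0,0],[0,30,0,0,0,0],[0,30,0,0,0,0],[0,17,0,0,0,0],[0,0,0,0,0,0],[0,0,0,0,0,0]])

```text
time_s: 3.2
ee_pos: [0.5522, 0.0211, 0.0756]
eef_rot: [-1.571, -0.002, 0.065]
force: [0.2, -0.6, 0.3]
grip_width: 0.0517
```

Run:
```python
from h import *
o=get_obs();print(o["time_s"],o["ee_pos"],o["eef_rot"],o["grip_width"],o["force"])
c=camera("wrist");a=cv2.convertScaleAbs(c["pixels"][:,:,::-1],alpha=1.5,beta=20);cv2.imwrite("pics/w2.png",a)
```

```text
3.2 [0.55216155 0.02113199 0.07561499] [-1.57096132 -0.00157817  0.06523535] 0.05172120032555069 [ 0.20473308 -0.58447444  0.29539335]
```

View pics/w2.png

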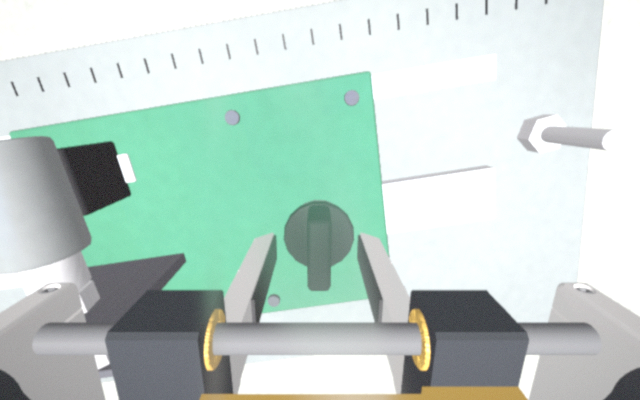

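Call:
step_arm(targets=[[0,0,0,0,0,0],[0,0,0,0,0,0],[0,0,0,0,0,0],[0,0,0,0,0,0]], gripper=-1, squeeze=8)

```text
time_s: 3.75
ee_pos: [0.5517, 0.0211, 0.0745]
eef_rot: [-1.57, -0.0, 0.065]
force: [0.8, 7.5, -0.0]
grip_width: 0.0149
```

Call:
step_arm(targets=[[0,0,0,0,0,0],[0,0,0,0,0,0],[0,0,0,0,0,0]], squeeze=50)

```text
time_s: 4.12
ee_pos: [0.5517, 0.0211, 0.0745]
eef_rot: [-1.571, -0.0, 0.065]
force: [0.3, 4.0, 0.6]
grip_width: 0.0138
```

Call:
step_arm(targets=[[0,0,0,0,5,0],[0,0,0,0,5,0],[0,0,0,0,5,0],[0,0,0,0,5,0],[0,0,0,0,5,0],[0,0,0,0,5,0]])

```text
time_s: 4.88
ee_pos: [0.5516, 0.0205, 0.0745]
eef_rot: [-1.572, -0.0, -0.461]
force: [-0.1, -2.2, 1.1]
grip_width: 0.0138
```

Call:
step_arm(targets=[[0,0,0,0,5,0],[0,0,0,0,5,0],[0,0,0,0,5,0],[0,0,0,0,5,0],[0,0,0,0,5,0],[0,0,0,0,5,0]])

```text
time_s: 5.62
ee_pos: [0.5512, 0.02, 0.0745]
eef_rot: [-1.573, -0.001, -0.985]
force: [-4.0, -5.8, 4.9]
grip_width: 0.0136
```

Run:
```python
from h import *
o=get_obs();print(o["time_s"],o["ee_pos"],o["eef_rot"],o["grip_width"],o["force"],o["moment"])
c=camera("wrist");a=cv2.convertScaleAbs(c["pixels"][:,:,::-1],alpha=1.5,beta=20);cv2.imwrite("pics/w3.png",a)
```

```text
5.625 [0.55119302 0.02002245 0.07448095] [-1.57268201e+00 -5.44480761e-04 -9.85031459e-01] 0.013572163206372086 [-4.02802911 -5.78951926  4.86590251] [-1.11798413  0.7962704   0.10669855]
```

View pics/w3.png

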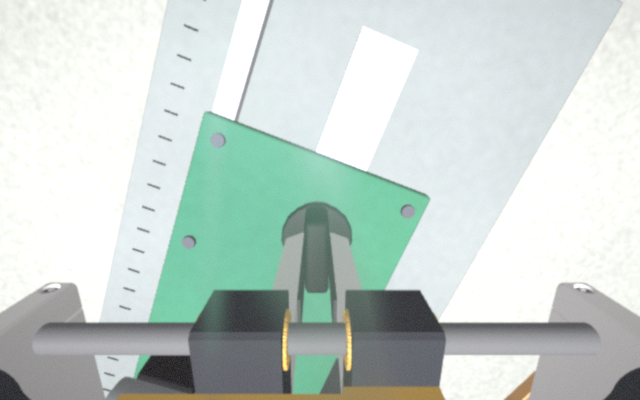

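Call:
step_arm(targets=[[0,0,0,0,4,0],[0,0,0,0,4,0],[0,0,0,0,3,0]])

```text
time_s: 6.05
ee_pos: [0.551, 0.0199, 0.0745]
eef_rot: [-1.573, -0.001, -1.176]
force: [-5.5, -5.4, 4.3]
grip_width: 0.0135
```

Run:
```python
from h import *
o=get_obs();print(o["eef_rot"],o["force"],o["moment"],o["tau"][5])
```

```text
[-1.57312089e+00 -8.85599724e-04 -1.17601404e+00] [-5.48149252 -5.42681458  4.33452728] [-1.21530377  1.13104451  0.20860398] -0.5716759152710438
```

Call:
step_arm(targets=[[0,0,0,0,2,0],[0,0,0,0,2,0]])

```text
time_s: 6.3
ee_pos: [0.551, 0.0199, 0.0745]
eef_rot: [-1.573, -0.001, -1.244]
force: [-5.6, -5.0, 4.7]
grip_width: 0.0142
```

Run:
```python
from h import *
o=get_obs();print(o["eef_rot"],o["force"],o["moment"],o["tau"][5])
```

```text
[-1.57312486e+00 -1.21929427e-03 -1.24424377e+00] [-5.6418298  -4.96224144  4.70462046] [-1.1097858   1.09954084  0.89733609] 0.2807101607322693
```

Call:
step_arm(targets=[[0,0,0,0,0,0],[0,0,0,0,0,0],[0,0,0,0,0,0],[0,-10,0,0,0,0],[0,-40,0,0,0,0],[0,-60,0,0,0,0],[0,-60,0,0,0,0],[0,0,0,0,0,0]], gripper=0.0)

```text
time_s: 7.3
ee_pos: [0.553, 0.021, 0.2499]
eef_rot: [-1.563, -0.003, -1.244]
force: [-0.9, -0.2, -0.8]
grip_width: 0.0471
```

Run:
```python
from h import *
o=get_obs();print(o["time_s"],o["ee_pos"],o["eef_rot"],o["grip_width"],o["force"],o["moment"])
c=camera("wrist");a=cv2.convertScaleAbs(c["pixels"][:,:,::-1],alpha=1.5,beta=20);cv2.imwrite("pics/w4.png",a)
# next: view pose for bolt; tool y=-2.92, above head
plan([.616,-.112,.24],RR(.22-np.pi),12)
```

```text
7.3 [0.55303017 0.02098626 0.24990519] [-1.5625471  -0.00304098 -1.24385275] 0.0470680242155198 [-0.85189435 -0.22280594 -0.76972463] [-0.05115309  0.06698748  0.00055625]
from [0.5522 0.021  0.2468] [-1.567e+00 -1.000e-03 -1.244e+00]
[[12.2, 0.6, 1.5, -0.0, 8.0, -0.0], [11.9, 0.6, 3.2, -0.0, 8.0, -0.0], [11.3, 0.6, 4.8, -0.0, 8.0, -0.0], [10.5, 0.6, 6.3, -0.0, 8.0, -0.0], [9.6, 0.6, 7.7, -0.0, 8.0, -0.0], [8.4, 0.6, 9.0, -0.0, 8.0, -0.0], [7.1, 0.6, 10.1, -0.0, 8.0, -0.0], [5.6, 0.6, 11.0, -0.0, 8.0, -0.0], [4.0, 0.6, 11.6, -0.0, 8.0, -0.0], [2.3, 0.6, 12.1, -0.0, 8.0, -0.0], [0.6, 0.6, 12.3, -0.0, 8.0, -0.0], [-1.1, 0.6, 12.2, -0.0, 8.0, -0.0]]
```

View pics/w4.png

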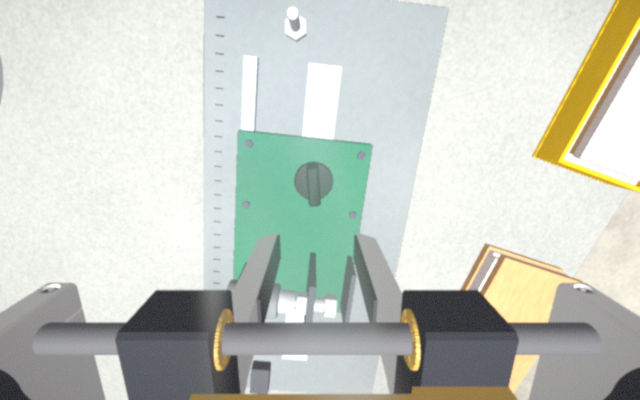

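Run:
```python
import cv2
a=cv2.imread("pics/w4.png")[150:230,280:350]
cv2.imwrite("pics/w4k.png",cv2.resize(a,None,fx=8,fy=8,interpolation=cv2.INTER_CUBIC))
```

```text
(no output)
```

View pics/w4k.png

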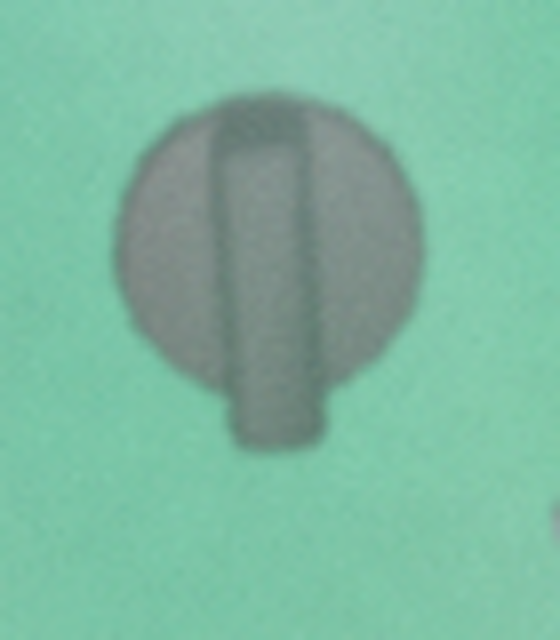

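Run:
```python
from h import *
plan([.714,-.09,.24],RR(.22-np.pi),12)
```

```text
from [0.5522 0.021  0.2468] [-1.567e+00 -1.000e-03 -1.244e+00]
[[13.1, 0.6, 9.8, -0.0, 8.0, -0.0], [11.6, 0.6, 11.5, -0.0, 8.0, -0.0], [9.9, 0.6, 13.0, -0.0, 8.0, -0.0], [8.0, 0.6, 14.3, -0.0, 8.0, -0.0], [5.9, 0.6, 15.3, -0.0, 8.0, -0.0], [3.7, 0.6, 15.9, -0.0, 8.0, -0.0], [1.5, 0.6, 16.3, -0.0, 8.0, -0.0], [-0.8, 0.6, 16.3, -0.0, 8.0, -0.0], [-3.1, 0.6, 16.1, -0.0, 8.0, -0.0], [-5.3, 0.6, 15.5, -0.0, 8.0, -0.0], [-7.4, 0.6, 14.6, -0.0, 8.0, -0.0], [-9.4, 0.6, 13.4, -0.0, 8.0, -0.0]]
```

Call:
step_arm(targets=[[13,0,10,0,8,0],[11.5,0,11.5,0,8,0],[10,0,13,0,8,0],[8,0,14.5,0,8,0],[6,0,15.5,0,8,0],[3.5,0,16,0,8,0],[1.5,0,16.5,0,8,0],[-1,10,16.5,0,8,0],[-3,20,16,0,8,0],[-5,20,15.5,0,8,0],[-7.5,20,14.5,0,8,0],[-9.5,20,13.5,0,8,0]])

```text
time_s: 8.85
ee_pos: [0.7143, -0.0903, 0.1522]
eef_rot: [-1.572, -0.002, -2.924]
force: [-0.4, 0.5, 0.2]
grip_width: 0.0469
```

Call:
step_arm(targets=[[0,0,0,0,0,0],[0,0,0,0,0,0]])

```text
time_s: 9.1
ee_pos: [0.7142, -0.0898, 0.1547]
eef_rot: [-1.571, -0.0, -2.916]
force: [0.4, 0.6, 0.6]
grip_width: 0.0471
```

Run:
```python
from h import *
o=get_obs();print(o["time_s"],o["ee_pos"],o["eef_rot"],o["grip_width"],o["qpos"])
c=camera("wrist");a=np.ascontiguousarray(c["pixels"][:,:,::-1]);cv2.imwrite("pics/w5.png",a)
u=proj(c,[.616,-.1124,.104],o);print(u);x,y=(int(v) for v in u)
cv2.imwrite("pics/w5b.png",cv2.resize(a[max(y-40,0):y+35,x-50:x+50],None,fx=8,fy=8,interpolation=cv2.INTER_CUBIC));print(x-50,max(y-40,0))
```

```text
9.1 [ 0.71420365 -0.08975074  0.15471381] [-1.57093296e+00 -1.82622923e-04 -2.91628803e+00] 0.04707219600563781 [-1.75898595e-01  7.32232383e-01  9.97758513e-01  5.51638716e-05
  1.41182324e+00  1.16958439e+00]
[315.64541057 325.14944845]
265 285
```

View pics/w5.png

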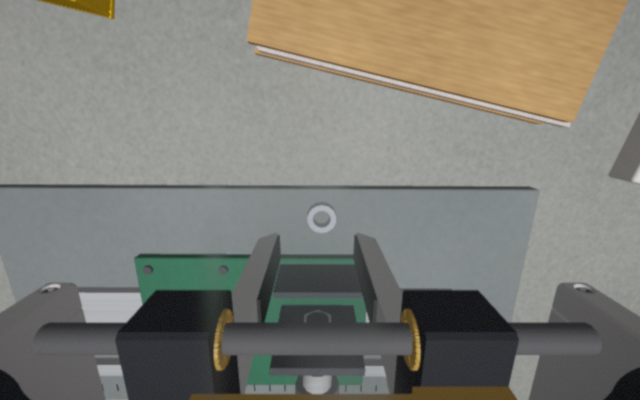

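View pics/w5b.png

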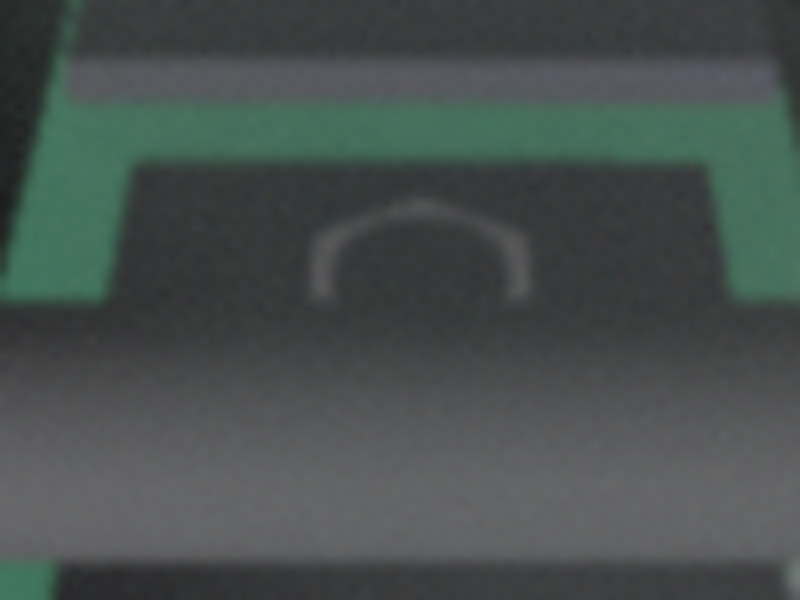

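Call:
step_arm(targets=[[25,0,0,0,0,0],[25,0,0,0,0,0],[0,0,0,0,0,0],[0,0,0,0,0,0]])

```text
time_s: 9.65
ee_pos: [0.6662, -0.1008, 0.1554]
eef_rot: [-1.57, 0.001, -2.918]
force: [0.6, 0.1, -0.4]
grip_width: 0.0472
```

Run:
```python
from h import *
o=get_obs();print(o["time_s"],o["ee_pos"],o["eef_rot"],o["grip_width"])
c=camera("wrist");a=np.ascontiguousarray(c["pixels"][:,:,::-1])
u=proj(c,[.616,-.1124,.104],o);print(u);x,y=(int(v) for v in u)
cv2.imwrite("pics/w6b.png",cv2.resize(a[max(y-40,0):y+35,x-50:x+50],None,fx=8,fy=8,interpolation=cv2.INTER_CUBIC));print(x-50,max(y-40,0))
```

```text
9.65 [ 0.66620017 -0.10080376  0.15542393] [-1.57025879e+00  1.35068973e-03 -2.91842166e+00] 0.047218915830413793
[315.57787888 275.85018299]
265 235
```

View pics/w6b.png

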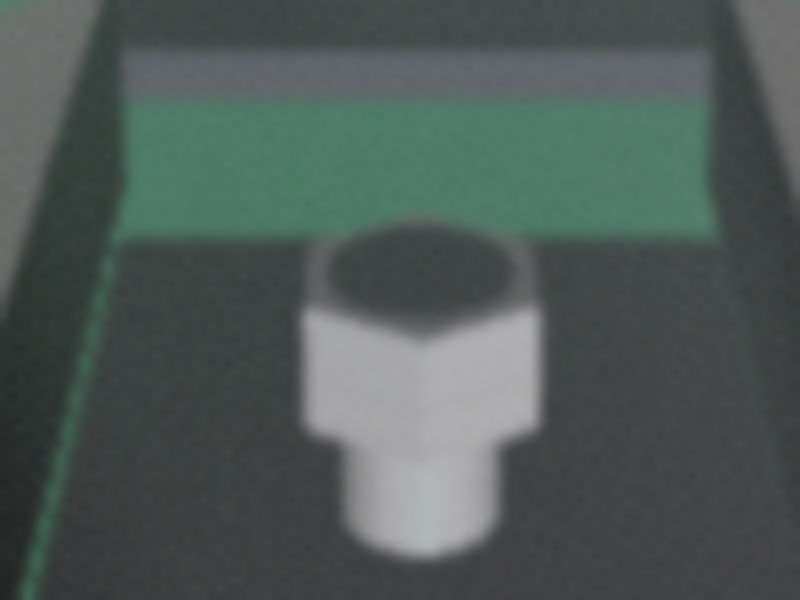

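Run:
```python
from h import *
o=get_obs();c=camera("wrist")
R=Ro.from_euler("xyz",o["eef_rot"])
for p,z in(((317.8,235+394/8),.1179),((317.8,235+338/8),.1179),((317.8,235+455/8),.1179),((317.0,235+98/8),.096)):
    X=atz(c,p,z,o);print(np.round(X,4),np.round(R.inv().apply(X-o["ee_pos"])*1000,1))
for p in((265+110/8,235+238/8),(265+722/8,235+238/8)): print(np.round(R.inv().apply(atz(c,p,.13,o)-o["ee_pos"])*1000,1))
```

```text
[ 0.617  -0.114   0.1179] [51.  37.1  2. ]
[ 0.6232 -0.1126  0.1179] [44.6 37.1  2. ]
[ 0.6102 -0.1156  0.1179] [58.  37.1  2. ]
[ 0.6388 -0.1085  0.096 ] [28.6 59.   1.4]
[ 27.1  25.  -27.2]
[27.1 25.  29.9]
```

Run:
```python
from h import *
o=get_obs();c=camera("wrist");print(c["tool_from_camera"],c["intrinsics"],o["time_s"],o["ee_pos"],o["eef_rot"])
o=get_obs();print(o["time_s"],o["ee_pos"],o["eef_rot"])
print(proj(c,o["ee_pos"],o))
```

```text
[[ 8.47305852e-04  9.59786659e-01  2.80729142e-01 -8.19717637e-02]
 [ 1.33232388e-04 -2.80729348e-01  9.59786963e-01 -1.80154134e-01]
 [ 9.99999632e-01 -7.75830897e-04 -3.65738289e-04  1.17392288e-03]
 [ 0.00000000e+00  0.00000000e+00  0.00000000e+00  1.00000000e+00]] [[304.66373132   0.         316.58651539]
 [  0.         304.66373132 201.70394908]
 [  0.           0.           1.        ]] 9.75 [ 0.66621286 -0.10078188  0.15469443] [-1.57060479e+00  5.24954187e-04 -2.91858546e+00]
9.8 [ 0.66615408 -0.10082091  0.1544469 ] [-1.57075410e+00  2.23395796e-04 -2.91878015e+00]
[314.90636372 245.40293773]
```

Run:
```python
from h import *
for i in range(2): print(np.round(camera("wrist")["tool_from_camera"][:3,3],4))
o=get_obs();c=camera("wrist");a=np.ascontiguousarray(c["pixels"][:,:,::-1])
cv2.imwrite("pics/w7.png",cv2.resize(cv2.convertScaleAbs(a[225:325,240:400],alpha=1.6,beta=10),None,fx=5,fy=5,interpolation=cv2.INTER_CUBIC))
```

```text
[-0.082  -0.1802  0.0012]
[-0.082  -0.1802  0.0012]
```

View pics/w7.png

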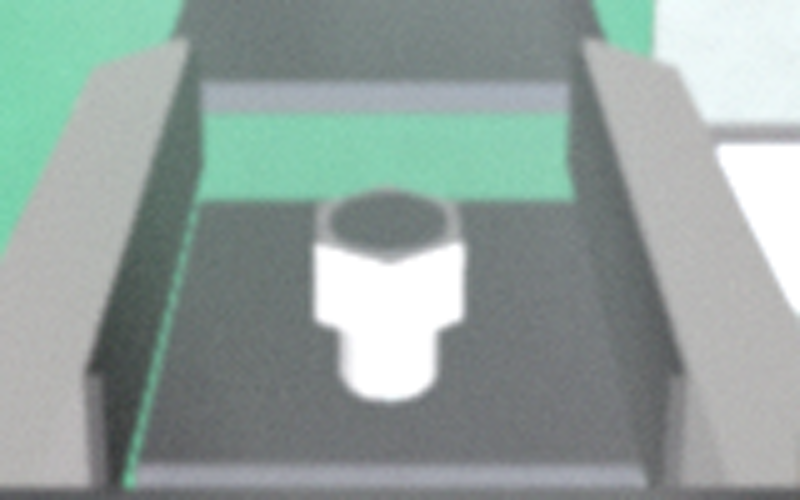

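Call:
step_arm(targets=[[25,0,0,-2,0,0],[26,0,0,0,0,0],[0,0,0,0,0,0],[0,0,0,0,0,0],[0,20,0,0,0,0],[0,20,0,0,0,0],[0,0,0,0,0,0]])

```text
time_s: 10.82
ee_pos: [0.6155, -0.1105, 0.1129]
eef_rot: [-1.607, -0.002, -2.919]
force: [-0.2, -0.9, -0.2]
grip_width: 0.0468
```

Run:
```python
from h import *
o=get_obs();print(o["time_s"],o["ee_pos"],o["eef_rot"],o["grip_width"],o["force"])
c=camera("wrist");a=np.ascontiguousarray(c["pixels"][:,:,::-1])
cv2.imwrite("pics/w8.png",cv2.resize(cv2.convertScaleAbs(a[200:325,240:400],alpha=1.6,beta=10),None,fx=4.7,fy=4.7,interpolation=cv2.INTER_CUBIC))
```

```text
10.825 [ 0.61552674 -0.11047923  0.11294775] [-1.60698371e+00 -2.42868437e-03 -2.91900482e+00] 0.04677925686274968 [-0.2037999  -0.89724808 -0.21293277]
```

View pics/w8.png

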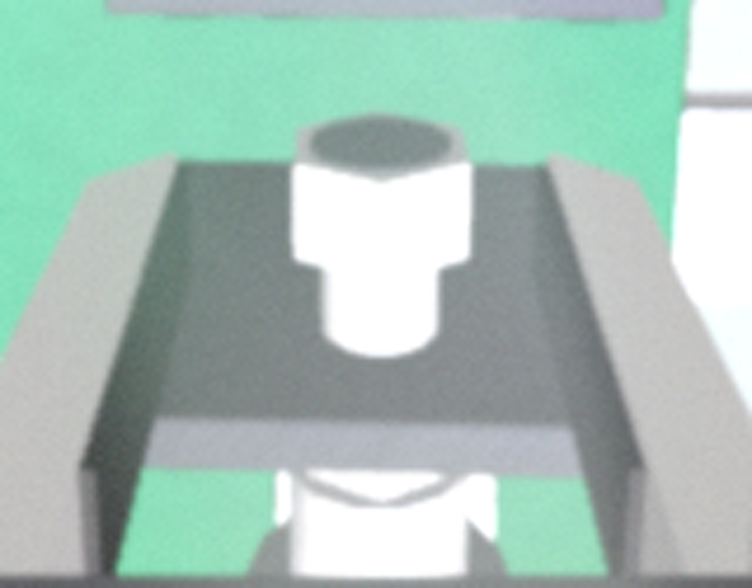

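Call:
step_arm(targets=[[0,0,2.4,0,0,0],[0,0,0,0,0,0],[0,14,0,0,0,0],[0,14,0,0,0,0],[0,0,0,0,0,0],[0,0,0,0,0,0]])

```text
time_s: 11.62
ee_pos: [0.6161, -0.1124, 0.0864]
eef_rot: [-1.606, -0.0, -2.919]
force: [-0.7, 0.1, 0.6]
grip_width: 0.0469
```

Run:
```python
from h import *
o=get_obs();print(o["time_s"],o["ee_pos"],o["eef_rot"],o["grip_width"],o["force"])
c=camera("wrist");a=np.ascontiguousarray(c["pixels"][:,:,::-1])
cv2.imwrite("pics/w9.png",cv2.resize(cv2.convertScaleAbs(a[200:325,240:400],alpha=1.6,beta=10),None,fx=4.7,fy=4.7,interpolation=cv2.INTER_CUBIC))
```

```text
11.625 [ 0.61606289 -0.11235558  0.08644274] [-1.60570205e+00 -6.84936312e-06 -2.91949306e+00] 0.046948557990363446 [-0.650182    0.05581938  0.64162449]
```

View pics/w9.png

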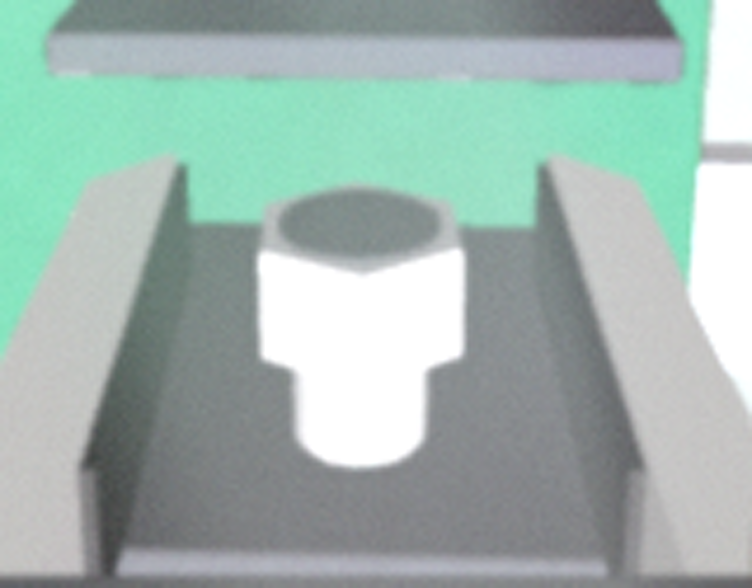

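Call:
step_arm(targets=[[0,0,0,0,0,0],[0,0,0,0,0,0],[0,0,0,0,0,0],[0,0,0,0,0,0],[0,0,0,0,0,0]], gripper=-1, squeeze=40)

```text
time_s: 12.3
ee_pos: [0.616, -0.1122, 0.0866]
eef_rot: [-1.606, 0.0, -2.919]
force: [-0.8, 1.6, 2.7]
grip_width: 0.0236
```

Run:
```python
from h import *
o=get_obs();print(o["time_s"],o["ee_pos"],o["eef_rot"],o["grip_width"],o["force"],o["moment"])
c=camera("wrist");a=np.ascontiguousarray(c["pixels"][:,:,::-1])
cv2.imwrite("pics/w10.png",cv2.resize(cv2.convertScaleAbs(a[200:325,240:400],alpha=1.6,beta=10),None,fx=4.7,fy=4.7,interpolation=cv2.INTER_CUBIC))
```

```text
12.3 [ 0.61601665 -0.11223705  0.08659388] [-1.60582495e+00  1.46315126e-04 -2.91947752e+00] 0.023587590078853363 [-0.84723964  1.6446346   2.66212682] [ 0.459347    0.32734076 -0.04846145]
```

View pics/w10.png

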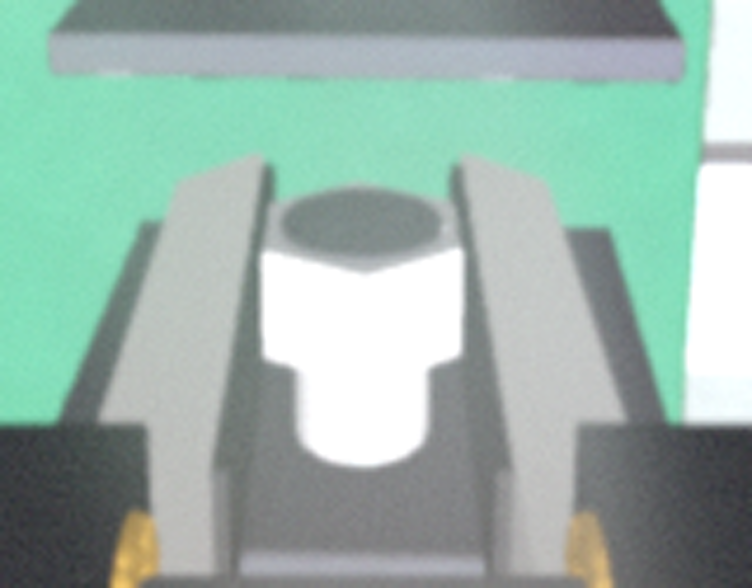

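Call:
step_arm(targets=[[0,0,0,0,0,0],[0,0,0,0,0,0],[0,0,0,0,0,0],[0,0,0,0,0,0],[0,0,0,0,0,0],[0,0,0,0,0,0],[0,0,0,0,0,0],[0,0,0,0,0,0],[0,0,0,0,0,0],[0,0,0,0,0,0],[0,0,0,0,0,0],[0,0,0,0,0,0]])

```text
time_s: 13.85
ee_pos: [0.616, -0.1122, 0.0866]
eef_rot: [-1.606, 0.0, -2.92]
force: [-2.2, 4.2, 5.6]
grip_width: 0.0235
```

Call:
step_arm(targets=[[0,0,0,0,0,0],[0,0,0,0,0,0],[0,0,0,0,0,0],[0,0,0,0,0,0],[0,0,0,0,0,0],[0,0,0,0,0,0],[0,0,0,0,0,0],[0,0,0,0,0,0],[0,0,0,0,0,0],[0,0,0,0,0,0],[0,0,0,0,0,0],[0,0,0,0,0,0]])

```text
time_s: 15.35
ee_pos: [0.616, -0.1122, 0.0866]
eef_rot: [-1.606, 0.0, -2.919]
force: [-2.7, 3.3, 4.9]
grip_width: 0.0238
```

Run:
```python
from h import *
o=get_obs();print(o["time_s"],o["ee_pos"],o["eef_rot"],o["grip_width"],o["force"],o["moment"])
c=camera("wrist");a=np.ascontiguousarray(c["pixels"][:,:,::-1])
cv2.imwrite("pics/w11.png",cv2.resize(cv2.convertScaleAbs(a[200:325,240:400],alpha=1.6,beta=10),None,fx=4.7,fy=4.7,interpolation=cv2.INTER_CUBIC))
c=camera("scene");a=np.ascontiguousarray(c["pixels"][:,:,::-1]);cv2.imwrite("pics/s11.png",cv2.resize(a[130:320,200:420],None,fx=3,fy=3))
```

```text
15.35 [ 0.61603912 -0.11223734  0.08658204] [-1.60579553e+00  2.05667997e-04 -2.91949325e+00] 0.023793207207862196 [-2.67434366  3.31144814  4.94363607] [0.81331646 0.56630534 0.02705426]
```

View pics/w11.png

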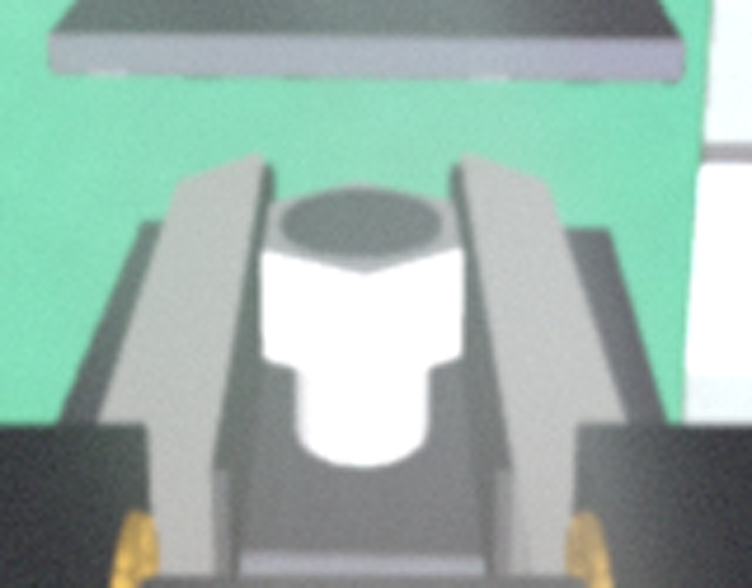

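View pics/s11.png

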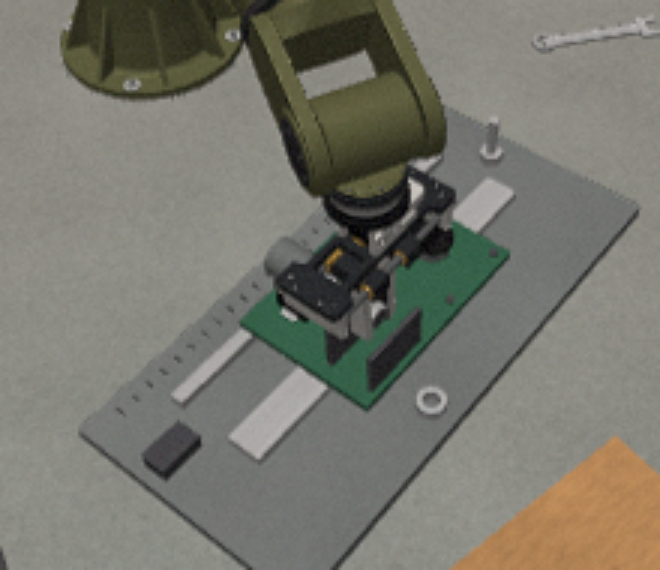

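```bash
python3 -c "
from station import job,get_obs
print(job.hand_in());o=get_obs();print(o['time_s'],o['grip_width'],o['force'])"
```

```text
the job is handed in; nothing more can be done
None
the job is handed in; nothing more can be done
```

I turned the clamp knob clockwise to its stop and gripped the bolt head by its sideways flats. I handed the job in at about 15.4 s, still holding it. Hand-in gives no verdict, so the result below rests on my own checks.

- **Knob:** The turning moment rose sharply, from about 0.2 to 0.9 N m, over the last few degrees. A picture after release put the bar at about -1.18 rad yaw, the angle I expected for the stop.
- **Bolt head:** I set the grip to 40 N. The opening read 23.5–23.8 mm, which matches the 24 mm flats. Wrist pictures about 3 s apart show no visible turning of the head.
- **Carriage and loose things:** The head lay within about 2 mm of where I first measured it, which is about the camera accuracy. The spare bolt, collar, block and wrench looked untouched in the last scene picture; I did not check the can, tape and cup again, but the arm moved well clear of them.
- **Disagreement:** The wrist camera's calibration changed sideways by about 2 mm between two calls. I centred on the head using the fingers as seen in the picture instead.

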